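# Unlock the portable gas cooker, refit its knob and hold it pressed in

## Task

The knob of the portable gas cooker has come off. Slide the grey shutter that covers the valve shaft all the way to its end stop, then turn the knob so that the flat in its socket matches the flat of the shaft and push it fully onto the shaft. Press the knob with the shaft down to the bottom of its travel, as for lighting, and finish while still holding it pressed down; leave the other things where they stand.

Things in the scene. Friction and masses are not known exactly. Their poses are not given: they have to be found in the camera images.
- cooker: portable one-ring gas cooker, fixed, white body 260 (x) x 200 (y) mm. Origin under its centre at worktop height; x to its back (ring and trivet there, highest point 91 mm), y to its left seen from the robot. Its control panel is the front strip, 88 mm deep, top at z = 50 mm. The upright valve shaft stands on the panel at x = -86, y = +45 mm.
- lock (a joint): slide of the shutter, m: 0 = centred over the shaft, grows as the shutter slides along the cooker's -y (to the right); end stop at 0.070. It stays where it is left; about 2 N of friction. It starts covering the shaft (0 to 0.012).
- lock_grip (a point): centre of the top of the shutter's finger grip, z = 101 mm; axes as the cooker's. The shutter is a grey hood 50 (x) x 36 (y) x 29 mm high on the panel, open towards the cooker's +y; on it stands the grip, a block 30 (x) x 12 (y) x 22 mm high. It moves only along the cooker's y.
- shaft_tip (a point): centre of the top end of the steel D-shaft, on its axis, z = 72 mm unpressed; z up. Shaft 16 mm across, flat 2 mm from the axis facing this frame's -x; top 2 mm chamfered. Stiff; turned up to 0.5 rad either way from the cooker's axes; under the shutter at first. The knob is fully on when its axes match this frame's and its origin lies 15 mm below this point.
- shaft (a joint): how far the shaft is pressed down, m: 0 = up, 0.005 = bottom stop. A spring pushes it up with about 4 N at the top and 9 N at the bottom.
- knob: loose black knob, 40 to 85 g, upright, socket down; z up. Origin: centre of underside. Round skirt 41 mm across, 19.5 mm high; on it a bar grip 10 mm wide (y), 34 mm long (x), top 43 mm above the underside. D-shaped blind socket 17.6 mm across, 15 mm deep, 0.8 mm clearance, its flat 2.8 mm from the axis towards -x. Pressed fully down, its underside is 2 mm over the panel.
- knob_nose (a point): low pointed tip of the knob's nose, 27 mm along the knob's -x from its axis, 23 mm above its underside: the -x end of the bar tapers to it. The flat of the socket lies under the nose, so the nose must point where the flat of the shaft faces; turned wrong, the knob stands on the shaft or jams.
- timer: kitchen timer with a round dial, 63 mm across, 44 mm high; origin centre of underside. Leave alone; it may stand on either side of the knob.
- mug: small white mug, 62 x 92 x 51 mm; origin under its middle. Leave alone.
- spice_jar: spice jar with a black lid, 41 mm across, 105 mm high; origin centre of underside. Leave alone.
- tin: food tin, 57 mm across, 72 mm high; origin centre of underside. Leave alone.
- teaspoon: teaspoon lying flat, 130 mm long; origin under its middle. Leave alone.
- packet: flat packet lying on the worktop, 57 x 150 x 12 mm; origin under its middle. Leave alone.

How it is judged:
By the outcome, as a careful person would: the job done as asked, in the order asked, and still so for the second after the job is handed in, while the arm keeps its last pose, push and grip.
It also fails if it takes over 50 s, if anything falls off the work surface, if the arm or the gripper's body presses on something with over 40 N, if the wrist force passes 120 N, or if a joint passes its speed limit or range.

## Robot

A 6-joint arm with a two-finger parallel gripper is mounted at the origin on a cart in front of the work surface, level with it; the furniture and walls round the work are solid. World frame = base frame: x ahead of the robot, y to its left, z up, the work surface at z = 0. Lengths are in mm, angles in rad, forces in N, time in s.
With the tool pointing down it reaches from about 350 to 875 mm from the base axis. Payload 4.2 kg.
Tool frame: the origin (TCP) lies midway between the tips of the shut fingers; the grasp point (between the pads) lies 19 mm behind it; z points along the fingers, y is the line along which they close (so a half turn about z gives the same grasp; the last joint's range is limited). The gripper opens to 85 mm and grips with 20 to 120 N. Pads are 22 mm wide; open, the fingers measure 114 mm over their backs; the gripper's body (76 mm by 85 mm) begins 54 mm behind the grasp point. The pads swing forward as they close: fully open they stand 13 mm farther back than shut.
Start: joints at [1.362, 0.385, 0.008, 0, -1.194, -0.259], TCP at [281.794, 557.846, 231.312] pointing down, gripper open.
Joint ranges: [-3.14, 3.14], [-1.21, 2.06], [-1.07, 1.41], [-3.16, 2.05], [-2.99, -0.16], [-3.1, 3.1]. Speed limits (rad/s): [2.79, 2.79, 3.14, 3.14, 3.14, 3.14].

## Interface

Orientations are given as a unit quaternion [x, y, z, w].
In Python, from bench import arm, eyes, nets gives the robot as it stands.
- The arm moves only by the tool apply_moves, never from a script. Its arguments are lists of equal length, an entry for each row: "delta_rot": the turn, a rotation vector about the tool's x, y, z as a fraction of full scale, a list of three; "xyz": the shift along the tool's x, y, z as a fraction of full scale, a list of three; "hand": the gripper command: -1 is fully open, 1 is shut, values between are in proportion. In form: {"delta_rot": [[ax, ay, az], ...], "xyz": [[dx, dy, dz], ...], "hand": [hand, ...]}. A call has 1 to 20 rows; each row shifts and turns the commanded pose from where the row before left it, along the tool's axes as they then stand; what a row does not reach is not made up. Full scale, the value 1, is 0.025 m for a shift and 6 degrees for a turn. A row lasts 1/12 s, in which the tool goes at most 41.7 mm and 7.16 degrees, less where a joint would pass 70% of its speed; a pose out of reach is approached as far as the arm can. A call with a number of a shift or a turn outside -1 to 1 is refused whole. A call with a gripper value outside its range is refused whole. The fingers move at their own pace and stop on an object; the grip force is fixed at half the most. Time passes only in rows, so rows that do not move let the fingers close. It gives the time, the measured TCP pose, the force, the opening and the grip force at its end, in the units of the state.
- arm.read_state(): the state, without advancing time (a new reading comes with each control period).
- eyes.get_image(name): name is "side" or "top" or "wrist"; returns a dict with "frame" (420x560x3 uint8, red, green, blue), "range_z" (420x560 float32, mm along the optical axis (not along the pixel's ray), 0 where there is no reading), "camera_matrix" (3x3 intrinsics, pixels), "R" (3x3) and "t" (3): a world point X has camera coordinates R X + t; the wrist camera has in their place "hand_eye" (4x4, takes a point from camera to tool coordinates, whose origin is the TCP and whose axes are the flange's). Camera axes: x right, y down, z forward; pixel columns grow to the right and rows downward; lengths in mm; the calibration is good to about 2 mm. A picture is of the moment at which its call begins: read the wrist's pose just before it.
- arm.job_done(): hands the job in; it is judged then, once.
Trained networks look in a picture, given as the dict that the camera call returned (one of the last four; its "shot" number tells which), for a name from the list of things; names that differ only in an ending like _2 or _b are one class to them, and where a whole thing is asked for, a point or a joint stands for the part that bears it (a point fixed in the world has none). Each returns a list of dicts, best first, with "score" (0 to 1); they miss things now and then, are a little off and sometimes report something else, mostly with a low value. They report only what shows in the picture. A call takes as long as a camera call.
- nets.look_for(name, picture): "bbox" ([left, top, right, bottom] in pixels, round what is visible of it).
- nets.masks_of(name, picture): "region" (420x560 bool, what is visible of it) and "bbox" ([left, top, right, bottom] in pixels, round what is visible of it).
The state is a dict: "clock": time; "joints": joint angles; "joint_vel": joint speeds; "joint_efforts": joint torques, N m; "position": TCP position; "ee_rot": TCP orientation; "contact_force": force on the tool from outside, world axes, zero at the start; "wrist_torque": the same for the moment, N m; "gripper_width": finger opening in mm; "grasp_force": force on a finger pad.
Only numpy, scipy, OpenCV 4.12 (cv2) and the standard library are available. Lean on these libraries where they do the work, as an engineer would, in place of code of your own. Each camera call takes 0.05 s, during which the arm holds its last target. There are 200 camera calls.

## Working session

There is one attempt and no reset: what is moved stays moved. The work goes in short steps, Python scripts to look and compute and a tool call to move; the robot and the scene stay as the last step left them, time stands still between calls to the robot, and variables do not carry over. Pictures are saved under pics/ and viewed, at most 10 in all, crops included, and the job is handed in when it is done.

Besides the shell and the picture viewer there is one more tool, called after "Emit:" by a JSON object that holds its "op" and its "data", one argument or row to a line. apply_moves: Moves the arm, as the interface text tells. Its arguments: {"type":"object","properties":{"delta_rot":{"type":"array"},"xyz":{"type":"array"},"hand":{"type":"array"}},"required":["delta_rot","xyz","hand"]}

```bash
mkdir -p pics; cat > h.py <<'E'
import numpy as np, cv2
from bench import arm, eyes, nets
from scipy.spatial.transform import Rotation as Ro
def cloud(p, m=None):
    K=p["camera_matrix"]; z=p["range_z"]; ok=z>0
    if m is not None: ok&=m
    v,u=np.nonzero(ok); d=z[v,u]
    c=np.c_[(u-K[0,2])/K[0,0]*d,(v-K[1,2])/K[1,1]*d,d]
    if "R" in p: return (c-p["t"])@p["R"],u,v
    s=p["state"]; H=np.array(p["hand_eye"])
    T=c@H[:3,:3].T+H[:3,3]
    return Ro.from_quat(s["ee_rot"]).apply(T)+s["position"],u,v
def shot(n):
    s=arm.read_state(); p=eyes.get_image(n)
    if n=="wrist": p["state"]=s
    return p
def save(n,img): cv2.imwrite("pics/"+n+".png",img[:,:,::-1])
E
python3 - <<'E'
from h import *
s=arm.read_state(); print({k:np.round(v,3).tolist() for k,v in s.items()})
for c in ["top","side"]:
    p=shot(c); save(c+"0",p["frame"])
    for n in ["cooker","lock_grip","knob","knob_nose","timer","mug","spice_jar","tin"]:
        for r in nets.masks_of(n,p)[:2]:
            P,u,v=cloud(p,r["region"])
            if len(P): print(c,n,round(r["score"],2),np.round(r["bbox"]).tolist(),np.median(P,0).round(),P.min(0).round(),P.max(0).round())
E
```

```text
{'clock': 0.0, 'joints': [1.362, 0.386, 0.007, -0.001, -1.194, -0.259], 'joint_vel': [0.0, 0.001, -0.002, -0.001, 0.001, -0.002], 'joint_efforts': [-0.001, -39.229, 18.84, 4.186, -0.005, 0.0], 'position': [281.538, 557.347, 230.218], 'ee_rot': [0.973, -0.232, -0.0, 0.001], 'contact_force': [0.092, 0.287, -1.272], 'wrist_torque': [-0.011, 0.012, 0.008], 'grasp_force': 0.0, 'gripper_width': 85.345}
top cooker 0.56 [203.0, 118.0, 300.0, 226.0] [608.   2.  62.] [ 482. -111.   -6.] [737. 121. 108.]
top lock_grip 0.85 [227.0, 194.0, 250.0, 220.0] [527.  35.  80.] [503.  15.  48.] [555.  57. 108.]
top lock_grip 0.36 [402.0, 236.0, 418.0, 254.0] [ 431. -370.   22.] [ 414. -390.    0.] [ 450. -353.   49.]
top knob 0.54 [401.0, 235.0, 418.0, 253.0] [ 433. -370.   22.] [ 411. -393.    0.] [ 452. -353.   49.]
top knob_nose 0.65 [399.0, 234.0, 421.0, 253.0] [ 431. -370.   23.] [ 411. -393.    2.] [ 450. -355.   49.]
top timer 0.55 [345.0, 227.0, 371.0, 254.0] [ 443. -242.   35.] [ 413. -273.   16.] [ 473. -216.   51.]
top mug 0.72 [331.0, 171.0, 368.0, 199.0] [ 574. -223.   22.] [ 539. -263.   -5
[... 643 characters left out ...]
342.0, 259.0, 361.0] [ 430. -384.   19.] [ 407. -398.   -5.] [ 449. -360.   48.]
side knob_nose 0.75 [240.0, 339.0, 262.0, 364.0] [ 430. -384.   19.] [ 408. -398.   -4.] [ 449. -352.   48.]
side timer 0.74 [235.0, 281.0, 262.0, 310.0] [ 441. -260.   31.] [ 412. -280.    6.] [ 471. -221.   47.]
side mug 0.67 [288.0, 259.0, 319.0, 294.0] [ 572. -214.   30.] [ 535. -268.   -4.] [ 610. -159.   53.]
side spice_jar 0.74 [306.0, 316.0, 329.0, 352.0] [ 574. -388.   88.] [ 557. -398.   -6.] [ 610. -316.  108.]
side spice_jar 0.35 [300.0, 111.0, 323.0, 152.0] [669. 270.   7.] [641. 209.  -8.] [700. 362.  15.]
side tin 0.93 [246.0, 106.0, 266.0, 142.0] [510. 272.  57.] [482. 257.  -8.] [538. 384.  75.]
```

```bash
python3 -c "
import cv2,numpy as np
a=cv2.imread('pics/top0.png');b=cv2.imread('pics/side0.png')
cv2.imwrite('pics/both.png',cv2.resize(np.vstack([a,b]),(400,600)))"
```

```text
(no output)
```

View pics/top0.png

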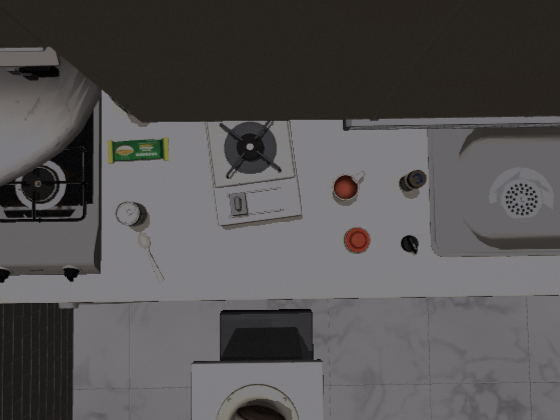

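View pics/side0.png

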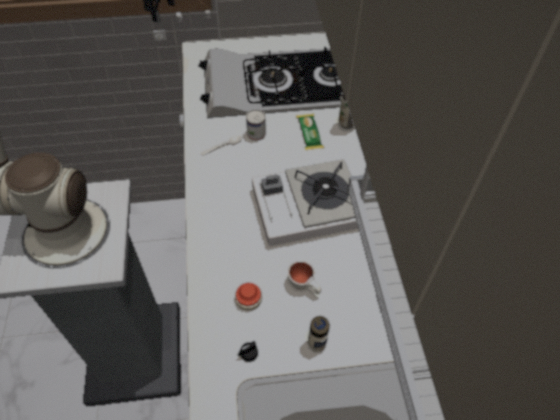

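```bash
python3 - <<'E'
from h import *
p=shot("wrist"); print(np.round(p["hand_eye"],3),np.round(p["camera_matrix"],1))
for c in ["top","side"]:
    p=shot(c); P,u,v=cloud(p)
    m=(abs(P[:,0]-608)<170)&(abs(P[:,1]-2)<160)&(P[:,2]>35)&(P[:,2]<75)
    r=cv2.minAreaRect(P[m][:,:2].astype(np.float32)); print(c,r,P[m].mean(0))
E
```

```text
[[-0.00000e+00 -9.54000e-01 -2.98000e-01  7.70810e+01]
 [ 1.00000e+00  0.00000e+00 -1.00000e-03 -1.34100e+00]
 [ 1.00000e-03 -2.98000e-01  9.54000e-01 -1.43749e+02]
 [ 0.00000e+00  0.00000e+00  0.00000e+00  1.00000e+00]] [[316.    0.  279.2]
 [  0.  316.  211.9]
 [  0.    0.    1. ]]
top ((616.9259643554688, 1.2491912841796875), (251.2755889892578, 200.5752410888672), 6.685844898223877) [606.13536085  -1.27425761  58.19916521]
side ((615.6604614257812, -2.7443008422851562), (254.60963439941406, 203.29161071777344), 6.531144142150879) [602.95164775 -19.69367141  54.50169829]
```

Emit:
{"op": "apply_moves", "data": {
  "delta_rot": [
    [0,0,-0.93],
    [0,0,-0.93],
    [0,0,-0.93],
    [0,0,-0.93],
    [0,0,-0.93],
    [0,0,-0.93],
    [0,0,0],
    [0,0,0],
    [0,0,0],
    [0,0,0],
    [0,0,0],
    [0,0,0],
    [0,0,0],
    [0,0,0],
    [0,0,0],
    [0,0,0],
    [0,0,0],
    [0,0,0],
    [0,0,0],
    [0,0,0]
  ],
  "xyz": [
    [0,0,0],
    [0,0,0],
    [0,0,0],
    [0,0,0],
    [0,0,0],
    [0,0,0],
    [0.33,1,0],
    [0.33,1,0],
    [0.33,1,0],
    [0.33,1,0],
    [0.33,1,0],
    [0.33,1,0],
    [0.33,1,0],
    [0.33,1,0],
    [0.33,1,0],
    [0.33,1,0],
    [0.33,1,0],
    [0.33,1,0],
    [0.33,1,0],
    [0.33,1,0]
  ],
  "hand": [-1,-1,-1,-1,-1,-1,-1,-1,-1,-1,-1,-1,-1,-1,-1,-1,-1,-1,-1,-1]
}}

```text
clock: 2.72
position: [437.6, 222.4, 231.6]
ee_rot: [0.998, 0.058, 0.0, -0.0]
contact_force: [0.2, 1.0, -0.5]
gripper_width: 85.1
grasp_force: 0.0
```

Emit:
{"op": "apply_moves", "data": {
  "delta_rot": [
    [0,0,0],
    [0,0,0],
    [0,0,0],
    [0,0,0],
    [0,0,0],
    [0,0,0],
    [0,0,0],
    [0,0,0],
    [0,0,0]
  ],
  "xyz": [
    [0.33,1,0],
    [0.33,1,0],
    [0.33,1,0],
    [0.33,1,0],
    [0.33,1,0],
    [0.33,1,0],
    [0.33,1,0],
    [0.33,0.9,0],
    [0,0,0]
  ],
  "hand": [-1,-1,-1,-1,-1,-1,-1,-1,-1]
}}

```text
clock: 3.47
position: [526.9, 32.4, 231.2]
ee_rot: [0.998, 0.056, 0.0, 0.0]
contact_force: [0.3, -0.4, -0.8]
gripper_width: 85.4
grasp_force: 0.0
```

```bash
cat >> h.py <<'E'
def st():
    s=arm.read_state(); T=Ro.from_quat(s["ee_rot"]).as_matrix()
    print("t",round(s["clock"],2),"pos",s["position"].round(1) if hasattr(s["position"],"round") else np.round(s["position"],1),"yaw",round(float(np.arctan2(T[1,0],T[0,0])),4),"tilt",T[:2,2].round(4),"F",np.round(s["contact_force"],1),"w",round(s["gripper_width"],1),"g",round(s["grasp_force"],1),"j6",round(s["joints"][5],2))
    return s
E
python3 - <<'E'
from h import *
st(); p=shot("wrist"); save("w1",p["frame"]); P,u,v=cloud(p)
np.save("w1.npy",P)
print("panel z",np.median(P[(abs(P[:,2]-50)<8)],0))
m=(P[:,2]>92)&(P[:,2]<110)&(np.hypot(P[:,0]-526,P[:,1]-35)<45)
print("grip",P[m].mean(0),cv2.minAreaRect(P[m][:,:2].astype(np.float32)),m.sum())
m=(P[:,2]>70)&(P[:,2]<110)&(np.hypot(P[:,0]-526,P[:,1]-35)<45)
print("hood",P[m].mean(0),cv2.minAreaRect(P[m][:,:2].astype(np.float32)),m.sum(),P[m][:,2].min(),P[m][:,2].max())
for n in ["lock_grip"]:
    for r in nets.masks_of(n,p)[:2]:
        print(r["score"],r["bbox"])
E
```

```text
t 3.47 pos [526.9  32.4 231.2] yaw 0.1127 tilt [ 0.0003 -0.0007] F [ 0.3 -0.4 -0.8] w 85.4 g 0.0 j6 1.31
panel z [544.71406764 -26.75943024  50.87269591]
grip [532.9658147   35.80001041 100.85329435] ((532.1162109375, 35.80824279785156), (29.321348190307617, 12.896931648254395), 6.518657207489014) 485
hood [534.81387684  35.81972628  85.21479621] ((532.1625366210938, 35.53124237060547), (49.818973541259766, 35.69853973388672), 5.705427646636963) 1913 70.08512573397041 103.58581238120459
```

View pics/w1.png

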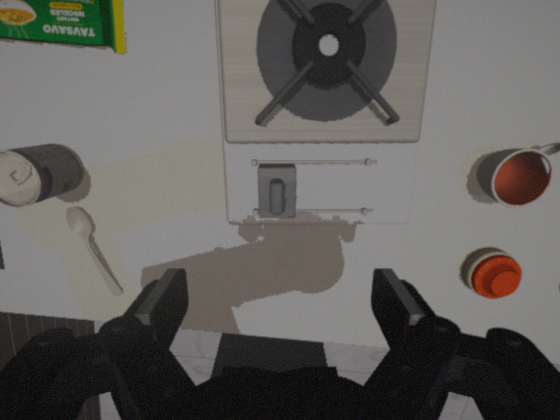

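Emit:
{"op": "apply_moves", "data": {
  "delta_rot": [
    [0,0,0],
    [0,0,0],
    [0,0,0],
    [0,0,0],
    [0,0,0],
    [0,0,0],
    [0,0,0],
    [0,0,0],
    [0,0,0],
    [0,0,0],
    [0,0,0]
  ],
  "xyz": [
    [0.22,-0.11,0.9],
    [0,0,0.9],
    [0,0,0.9],
    [0,0,0.9],
    [0,0,0.9],
    [0,0,0.7],
    [0,0,0.6],
    [0,0,0],
    [0,0,0],
    [0,0,0],
    [0,0,0]
  ],
  "hand": [0.2,0.2,0.2,0.2,0.2,0.2,0.2,1,1,1,1]
}}

```text
clock: 4.48
position: [529.2, 35.9, 85.1]
ee_rot: [0.998, 0.058, -0.002, 0.002]
contact_force: [4.6, -13.3, -12.7]
gripper_width: 10.3
grasp_force: 60.2
```

```bash
python3 - <<'E'
from h import *
st()
E
```

```text
t 4.48 pos [529.2  35.9  85.1] yaw 0.1166 tilt [-0.0045 -0.0043] F [  4.6 -13.3 -12.7] w 10.3 g 60.2 j6 1.31
```

Emit:
{"op": "apply_moves", "data": {
  "delta_rot": [
    [0,0,0],
    [0,0,0],
    [0,0,0],
    [0,0,0],
    [0,0,0],
    [0,0,0]
  ],
  "xyz": [
    [0,0.4,0],
    [0,0.5,0],
    [0,0.5,0],
    [0,0.5,0],
    [0,0.4,0],
    [0,0,0]
  ],
  "hand": [1,1,1,1,1,1]
}}

```text
clock: 4.98
position: [536.0, -20.9, 85.1]
ee_rot: [0.998, 0.057, -0.002, 0.0]
contact_force: [-1.3, -1.9, -17.9]
gripper_width: 10.6
grasp_force: 59.9
```

Emit:
{"op": "apply_moves", "data": {
  "delta_rot": [
    [0,0,0],
    [0,0,0],
    [0,0,0],
    [0,0,0]
  ],
  "xyz": [
    [0,0.2,0],
    [0,0.2,0],
    [0,0,0],
    [0,0,0]
  ],
  "hand": [1,1,1,1]
}}

```text
clock: 5.32
position: [537.1, -29.4, 85.2]
ee_rot: [0.998, 0.058, -0.002, 0.0]
contact_force: [-3.4, -3.1, -20.7]
gripper_width: 10.2
grasp_force: 59.4
```

Emit:
{"op": "apply_moves", "data": {
  "delta_rot": [
    [0,0,0],
    [0,0,0],
    [0,0,0],
    [0,0,0]
  ],
  "xyz": [
    [0,0.2,0],
    [0,0.15,0],
    [0,0,0],
    [0,0,0]
  ],
  "hand": [1,1,1,1]
}}

```text
clock: 5.65
position: [537.7, -34.7, 85.3]
ee_rot: [0.998, 0.058, -0.002, -0.002]
contact_force: [-7.3, 12.6, -18.9]
gripper_width: 10.1
grasp_force: 59.8
```

Emit:
{"op": "apply_moves", "data": {
  "delta_rot": [
    [0,0,0],
    [0,0,0],
    [0,0,0]
  ],
  "xyz": [
    [0,0.15,0],
    [0,0,0],
    [0,0,0]
  ],
  "hand": [1,1,1]
}}

```text
clock: 5.9
position: [537.8, -35.2, 85.4]
ee_rot: [0.998, 0.058, -0.002, -0.004]
contact_force: [-11.0, 25.6, -14.9]
gripper_width: 10.4
grasp_force: 60.2
```

Emit:
{"op": "apply_moves", "data": {
  "delta_rot": [
    [0,0,0],
    [0,0,0],
    [0,0,0],
    [0,0,0],
    [0,0,0],
    [0,0,0],
    [0,0,0],
    [0,0,0],
    [0,0,0],
    [0,0,0],
    [0,0,0]
  ],
  "xyz": [
    [0,0,0],
    [0,0,0],
    [0,0,0],
    [0,0,-0.6],
    [0,0,-1],
    [0,-0.4,-1],
    [0,-0.8,-1],
    [0,-0.8,-1],
    [-0.4,-0.8,-0.6],
    [-0.4,0,0],
    [0,0,0]
  ],
  "hand": [0,0,0,0,-1,-1,-1,-1,-1,-1,-1]
}}

```text
clock: 6.82
position: [513.0, 26.4, 220.2]
ee_rot: [0.998, 0.059, 0.004, -0.001]
contact_force: [-0.2, -0.5, -0.9]
gripper_width: 85.6
grasp_force: 0.0
```

```bash
python3 - <<'E'
from h import *
s=st(); p=shot("wrist"); P,u,v=cloud(p)
np.savez("w2.npz",P=P,u=u,v=v,f=p["frame"])
m=(P[:,2]>92)&(P[:,2]<110)&(np.hypot(P[:,0]-538,P[:,1]+35)<45)
print("grip",cv2.minAreaRect(P[m][:,:2].astype(np.float32)),m.sum())
m=(P[:,2]>66)&(P[:,2]<80)&(np.hypot(P[:,0]-529,P[:,1]-37)<25)
Q=P[m];print("shaft",Q.mean(0),cv2.minAreaRect(Q[:,:2].astype(np.float32)),m.sum())
x0,x1,y0,y1=u[m].min()-15,u[m].max()+15,v[m].min()-15,v[m].max()+15
print(x0,x1,y0,y1)
c=p["frame"][y0:y1,x0:x1]; save("w2c",cv2.resize(c,None,fx=8,fy=8,interpolation=cv2.INTER_CUBIC)[:600,:800])
for n in ["shaft_tip","shaft"]:
    for r in nets.masks_of(n,p)[:2]:
        Q,_,_=cloud(p,r["region"]);print(n,r["score"],r["bbox"],np.median(Q,0))
E
```

```text
t 6.82 pos [513.   26.4 220.2] yaw 0.118 tilt [0.0084 0.0019] F [-0.2 -0.5 -0.9] w 85.6 g 0.0 j6 1.32
grip ((540.2236328125, -33.379058837890625), (29.21038055419922, 13.805473327636719), 6.346580982208252) 562
shaft [534.40476192  36.6390418   72.50589805] ((534.4742431640625, 36.955238342285156), (9.770196914672852, 15.325939178466797), 12.571688652038574) 159
249 295 156 197
shaft_tip 0.47 [0.4, 0.0, 115.2, 37.6] [659.38990324 257.50702526  11.44726686]
shaft_tip 0.44 [262.9, 167.2, 280.2, 180.8] [535.58427569  36.96459508  72.37871619]
shaft 0.61 [0.2, 0.0, 113.0, 36.9] [659.55056552 257.28635246  11.47803208]
shaft 0.59 [263.4, 167.7, 280.4, 180.3] [535.27029971  36.68349993  72.60256912]
```

View pics/w2c.png

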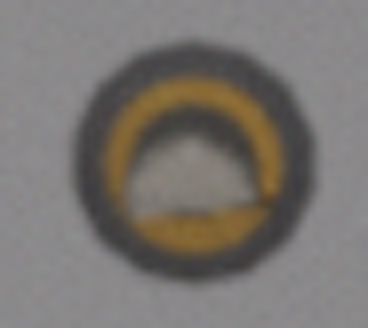

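Emit:
{"op": "apply_moves", "data": {
  "delta_rot": [
    [0,0,0],
    [0,0,0],
    [0,0,0],
    [0,0,0],
    [0,0,0],
    [0,0,0]
  ],
  "xyz": [
    [0,-0.3,0.8],
    [0,0,0.8],
    [0,0,0.8],
    [0,0,0.8],
    [0,0,0.4],
    [0,0,0]
  ],
  "hand": [-1,-1,-1,-1,-1,-1]
}}

```text
clock: 7.47
position: [510.0, 32.5, 123.4]
ee_rot: [0.998, 0.058, -0.003, 0.001]
contact_force: [0.1, 0.6, -0.0]
gripper_width: 85.4
grasp_force: 0.0
```

```bash
cat > sh.py <<'E'
from h import *
s=st(); p=shot("wrist"); P,u,v=cloud(p)
m=(P[:,2]>66)&(P[:,2]<80)&(np.hypot(P[:,0]-531,P[:,1]-36)<16)
Q=P[m];print("shaft",Q.mean(0),cv2.minAreaRect(Q[:,:2].astype(np.float32)),m.sum())
# rectify: project z=72 plane to 0.1mm/px image centred (531.5,36.3), right=-y world, up=+x
K=p["camera_matrix"];H=np.array(p["hand_eye"]);Rw=Ro.from_quat(s["ee_rot"]).as_matrix()
g=np.arange(-12,12,.04); X=531.5-g[:,None]+0*g; Y=36.3-g[None]+0*g[:,None]
W=np.stack([X,Y,0*X+72],-1)-s["position"]; C=((W@Rw)-H[:3,3])@H[:3,:3]
uv=C@K.T; uv=uv[...,:2]/uv[...,2:]
im=cv2.remap(p["frame"],uv[...,0].astype(np.float32),uv[...,1].astype(np.float32),cv2.INTER_CUBIC)
for k in range(-10,11,5):
    q=int(300+k*25); cv2.line(im,(q,0),(q,599),(255,0,0) if k==0 else (90,0,0),1); cv2.line(im,(0,q),(599,q),(255,0,0) if k==0 else (90,0,0),1)
save("w3r",im)
E
python3 sh.py
```

```text
t 7.47 pos [510.   32.5 123.4] yaw 0.1152 tilt [-0.006  -0.0023] F [ 0.1  0.6 -0. ] w 85.4 g 0.0 j6 1.3
shaft [534.75314854  36.64664027  72.27767209] ((534.563232421875, 36.79811096191406), (9.799683570861816, 15.700560569763184), 15.729379653930664) 350
```

View pics/w3r.png

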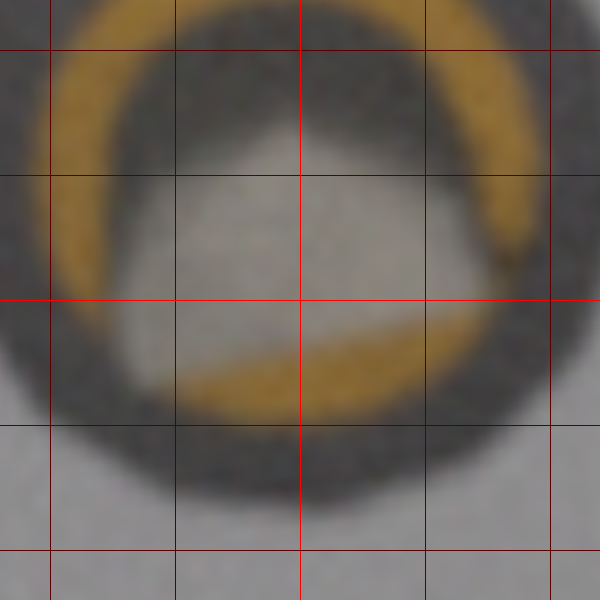

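```bash
python3 - <<'E'
import cv2,numpy as np
im=cv2.imread("pics/w3r.png"); hsv=cv2.cvtColor(im,cv2.COLOR_BGR2HSV)
xs=[];ys=[]
for x in list(range(190,294,4))+list(range(308,420,4))+list(range(430,465,4)):
    if abs(x-175)<3 or abs(x-425)<3: continue
    c=hsv[312:420,x,1].astype(int); i=np.nonzero(c>90)[0]
    i=[k for k in i if k+312>309]
    if len(i): xs.append(x);ys.append(i[0]+312)
f=np.polyfit(xs,ys,1); r=np.polyval(f,xs)-ys; print(f,np.arctan(f[0]),r.std())
a=-np.arctan(f[0]); # line offset from image centre
x0=np.array([300,np.polyval(f,300)]); n=np.array([-np.sin(a),np.cos(a)]) 
print("yaw",a,"flat at x",531.5-(x0[1]-300)*.04)
E
```

```text
[-2.29956778e-01  4.21028868e+02] -0.22602733693778 1.02895167100174
yaw 0.22602733693778 flat at x 529.4183266039054
```

Emit:
{"op": "apply_moves", "data": {
  "delta_rot": [
    [0,0,0],
    [0,0,0],
    [0,0,0],
    [0,0,0],
    [0,0,0],
    [0,0,0],
    [0,0,0],
    [0,0,0],
    [0,0,0],
    [0,0,0],
    [0,0,0],
    [0,0,0],
    [0,0,0],
    [0,0,0],
    [0,0,0],
    [0,0,0],
    [0,0,0],
    [0,0,0],
    [0,0,0],
    [0,0,0]
  ],
  "xyz": [
    [0,0,-1],
    [0,0,-1],
    [0,0,-0.8],
    [-0.31,0.98,0],
    [-0.31,0.98,0],
    [-0.31,0.98,0],
    [-0.31,0.98,0],
    [-0.31,0.98,0],
    [-0.31,0.98,0],
    [-0.31,0.98,0],
    [-0.31,0.98,0],
    [-0.31,0.98,0],
    [-0.31,0.98,0],
    [-0.31,0.98,0],
    [-0.31,0.98,0],
    [-0.31,0.98,0],
    [-0.31,0.98,0],
    [-0.31,0.98,0],
    [-0.31,0.98,0],
    [0,0,0]
  ],
  "hand": [-1,-1,-1,-1,-1,-1,-1,-1,-1,-1,-1,-1,-1,-1,-1,-1,-1,-1,-1,-1]
}}

```text
clock: 9.18
position: [433.5, -374.2, 197.6]
ee_rot: [0.998, 0.056, 0.001, 0.001]
contact_force: [0.6, -0.4, 0.7]
gripper_width: 85.3
grasp_force: 0.0
```

```bash
cat > kn.py <<'E'
from h import *
s=st(); p=shot("wrist"); P,u,v=cloud(p)
for n in ["knob","knob_nose"]:
    for r in nets.masks_of(n,p)[:1]:
        Q,_,_=cloud(p,r["region"]);print(n,r["score"],np.round(r["bbox"]),np.median(Q,0))
c=np.array([431,-372]); near=np.hypot(*(P[:,:2]-c).T)<45
B=P[near&(P[:,2]>38)&(P[:,2]<50)]; print("bar",B.mean(0),cv2.minAreaRect(B[:,:2].astype(np.float32)),len(B))
S=P[near&(P[:,2]>15)&(P[:,2]<24)]; print("skirt",S.mean(0),cv2.minEnclosingCircle(S[:,:2].astype(np.float32)),len(S))
print("knob+",cv2.minEnclosingCircle(P[near&(P[:,2]>12)][:,:2].astype(np.float32)))
K=p["camera_matrix"];H=np.array(p["hand_eye"]);Rw=Ro.from_quat(s["ee_rot"]).as_matrix()
cx,cy=B.mean(0)[:2]; print(cx,cy)
g=np.arange(-40,40,.2); X=cx-g[:,None]+0*g; Y=cy-g[None]+0*g[:,None]
W=np.stack([X,Y,0*X+43],-1)-s["position"]; C=((W@Rw)-H[:3,3])@H[:3,:3]
uv=C@K.T; uv=uv[...,:2]/uv[...,2:]
im=cv2.remap(p["frame"],uv[...,0].astype(np.float32),uv[...,1].astype(np.float32),cv2.INTER_CUBIC)
save("k1",np.clip(im.astype(float)*2,0,255).astype(np.uint8))
E
python3 kn.py
```

```text
t 9.18 pos [ 433.5 -374.2  197.6] yaw 0.1127 tilt [ 0.002  -0.0026] F [ 0.6 -0.4  0.7] w 85.3 g 0.0 j6 2.11
knob 0.58 [260. 172. 300. 219.] [ 436.63864508 -374.40657369   20.79209151]
bar [ 434.25446966 -374.46268018   43.63077803] ((432.6019592285156, -374.93408203125), (35.967166900634766, 10.032052993774414), 22.863370895385742) 353
skirt [ 435.78666702 -374.6712238    20.12038259] ((433.3846130371094, -374.8482666015625), 19.452566146850586) 688
knob+ ((431.2928466796875, -372.0280456542969), 44.979923248291016)
434.2544696578352 -374.4626801757054
```

View pics/k1.png

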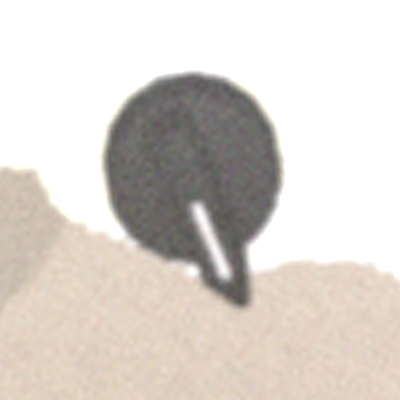

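```bash
cat > kx.py <<'E'
from h import *
from scipy.optimize import least_squares
s=arm.read_state(); p=shot("wrist"); P,u,v=cloud(p)
a=.40; c=np.array([433,-374.9]); D=P[:,:2]-c
k=np.c_[D@[np.cos(a),np.sin(a)],D@[-np.sin(a),np.cos(a)],P[:,2]]
k=k[np.hypot(k[:,0],k[:,1])<40]
for z0,z1 in [(40,48),(34,40),(28,34),(24,28),(17,23),(10,17),(4,10)]:
    q=k[(k[:,2]>=z0)&(k[:,2]<z1)]; 
    if len(q): print(z0,len(q),"x",np.percentile(q[:,0],[0,2,50,98,100]).round(1),"y",np.percentile(q[:,1],[0,2,50,98,100]).round(1))
q=k[(k[:,2]>17)&(k[:,2]<23)&(abs(k[:,1])>7)]
# boundary of skirt top by angle
th=np.arctan2(q[:,1],q[:,0]); r=np.hypot(q[:,0],q[:,1]); B=[]
for t in np.arange(-np.pi,np.pi,.2):
    m=(th>=t)&(th<t+.2)
    if m.sum()>5:
        i=np.nonzero(m)[0][np.argmax(r[m])]; B.append(q[i,:2])
B=np.array(B); f=least_squares(lambda o:np.hypot(*(B-o[:2]).T)-o[2],[0,0,20],loss="soft_l1"); print("circle in knob frame",f.x,len(B))
E
python3 kx.py
```

```text
40 343 x [-16.2 -15.2   1.3  16.8  17.5] y [-4.9 -4.7  0.   4.8  5.1]
34 33 x [-21.3 -21.2   0.1  17.3  17.4] y [-4.9 -4.9 -0.6  3.5  3.5]
28 33 x [-26.5 -26.2  -0.8  17.4  17.5] y [-4.9 -4.9 -0.8  4.   5. ]
24 10 x [-12.9 -12.2  13.   17.4  17.4] y [-4.9 -4.9 -4.7  3.   3.6]
17 653 x [-16.6 -14.1   2.3  18.2  19.4] y [-18.6 -17.2  -5.3  17.4  18.7]
10 78 x [-13.7  -9.8  16.5  20.1  20.2] y [-19.5 -19.   -3.4  18.3  19.6]
4 47 x [-6.2  0.8 16.7 20.2 20.3] y [-19.8 -19.4  -6.9  16.8  16.9]
circle in knob frame [ 0.83145375  0.08862936 18.68271818] 23
```

Emit:
{"op": "apply_moves", "data": {
  "delta_rot": [
    [0,0,-0.92],
    [0,0,-0.91],
    [0,0,-0.91],
    [0,0,0],
    [0,0,0],
    [0,0,0],
    [0,0,0],
    [0,0,0],
    [0,0,0],
    [0,0,0],
    [0,0,0],
    [0,0,0]
  ],
  "xyz": [
    [0,0,0],
    [0,0,0],
    [0,0,0],
    [-0.02,0.02,1],
    [0,0,1],
    [0,0,1],
    [0,0,1],
    [0,0,1],
    [0,0,0.8],
    [0,0,0.4],
    [0,0,0],
    [0,0,0]
  ],
  "hand": [0,0,0,0,0,0,0,0,0,0,0,0]
}}

```text
clock: 10.38
position: [434.2, -370.5, 41.9]
ee_rot: [0.98, 0.201, 0.0, 0.0]
contact_force: [0.1, 0.5, 0.4]
gripper_width: 42.7
grasp_force: 0.0
```

```bash
python3 -c "
from h import *
st()"
```

```text
t 10.38 pos [ 434.2 -370.5   41.9] yaw 0.405 tilt [ 0.0004 -0.0006] F [0.1 0.5 0.4] w 42.7 g 0.0 j6 2.4
```

Emit:
{"op": "apply_moves", "data": {
  "delta_rot": [
    [0,0,0],
    [0,0,0],
    [0,0,0]
  ],
  "xyz": [
    [-0.1,0.14,0],
    [0,0,0],
    [0,0,0]
  ],
  "hand": [0,0,0]
}}

```text
clock: 10.63
position: [433.3, -375.5, 42.7]
ee_rot: [0.98, 0.2, 0.001, 0.001]
contact_force: [0.4, -0.4, -0.0]
gripper_width: 42.7
grasp_force: 0.0
```

```bash
python3 - <<'E'
from h import *
s=st(); p=shot("wrist"); P,u,v=cloud(p)
c=np.array([433,-374.9])
B=P[(np.hypot(*(P[:,:2]-c).T)<45)&(P[:,2]>38)&(P[:,2]<48)];print(len(B))
if len(B):print("bar",B.mean(0),cv2.minAreaRect(B[:,:2].astype(np.float32)))
save("k2",p["frame"])
E
```

```text
t 10.63 pos [ 433.3 -375.5   42.7] yaw 0.4033 tilt [ 0.0025 -0.0013] F [ 0.4 -0.4 -0. ] w 42.7 g 0.0 j6 2.41
1263
bar [ 435.22587999 -373.87600921   43.82620568] ((433.905517578125, -375.1618347167969), (34.1196174621582, 43.07997512817383), 23.129301071166992)
```

View pics/k2.png

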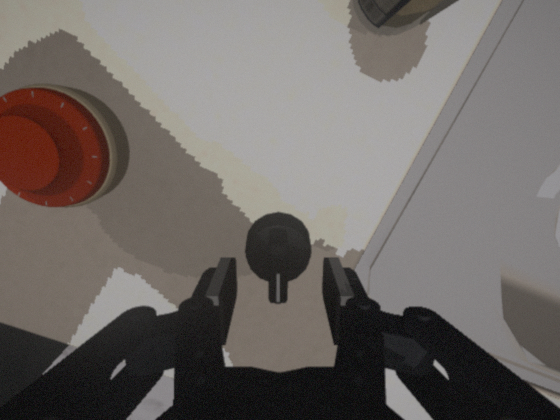

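Emit:
{"op": "apply_moves", "data": {
  "delta_rot": [
    [0,0,0],
    [0,0,0],
    [0,0,0],
    [0,0,0],
    [0,0,0],
    [0,0,0],
    [0,0,0]
  ],
  "xyz": [
    [0,0,0.5],
    [0,0,0.34],
    [0,0,0],
    [0,0,0],
    [0,0,0],
    [0,0,0],
    [0,0,0]
  ],
  "hand": [0,0,0,1,1,1,1]
}}

```text
clock: 11.27
position: [433.0, -375.1, 20.9]
ee_rot: [0.98, 0.2, 0.0, 0.0]
contact_force: [1.4, 0.0, 3.5]
gripper_width: 8.9
grasp_force: 60.6
```

```bash
python3 -c "
from h import *
st()"
```

```text
t 11.27 pos [ 433.  -375.1   20.9] yaw 0.4036 tilt [ 0.0011 -0.0006] F [1.4 0.  3.5] w 8.9 g 60.6 j6 2.41
```

Emit:
{"op": "apply_moves", "data": {
  "delta_rot": [
    [0,0,0],
    [0,0,0],
    [0,0,0.85],
    [0,0,0.85],
    [0,0,0],
    [0,0,0],
    [0,0,0],
    [0,0,0],
    [0,0,0],
    [0,0,0],
    [0,0,0],
    [0,0,0],
    [0,0,0],
    [0,0,0],
    [0,0,0],
    [0,0,0],
    [0,0,0],
    [0,0,0],
    [0,0,0],
    [0,0,0]
  ],
  "xyz": [
    [0,0,-0.6],
    [0,0,-1],
    [0,0,-1],
    [0,0,-1],
    [0,0,-1],
    [0,0,-1],
    [0.3,-0.6,0],
    [0.47,-0.947,0],
    [0.47,-0.947,0],
    [0.47,-0.947,0],
    [0.47,-0.947,0],
    [0.47,-0.947,0],
    [0.47,-0.947,0],
    [0.47,-0.947,0],
    [0.47,-0.947,0],
    [0.47,-0.947,0],
    [0.47,-0.947,0],
    [0.47,-0.947,0],
    [0.47,-0.947,0],
    [0.47,-0.947,0]
  ],
  "hand": [1,1,1,1,1,1,1,1,1,1,1,1,1,1,1,1,1,1,1,1]
}}

```text
clock: 12.93
position: [516.5, -23.1, 160.5]
ee_rot: [0.994, 0.112, 0.0, -0.0]
contact_force: [-0.2, -1.2, -0.7]
gripper_width: 8.6
grasp_force: 60.0
```

Emit:
{"op": "apply_moves", "data": {
  "delta_rot": [
    [0,0,0],
    [0,0,0],
    [0,0,0],
    [0,0,0],
    [0,0,0]
  ],
  "xyz": [
    [0.47,-0.947,0],
    [0.47,-0.947,0],
    [0.2,-0.5,0],
    [0,0,0],
    [0,0,0]
  ],
  "hand": [1,1,1,1,1]
}}

```text
clock: 13.35
position: [530.6, 40.6, 160.2]
ee_rot: [0.994, 0.113, -0.0, 0.0]
contact_force: [-0.5, -0.6, -0.6]
gripper_width: 8.4
grasp_force: 59.9
```

```bash
cat > go.py <<'E'
from h import *
s=st(); T=Ro.from_quat(s["ee_rot"]).as_matrix(); d=T.T@(np.array([531.6,36.3,s["position"][2]])-s["position"])
print("tool shift units",(d/25).round(3))
E
python3 go.py; python3 - <<'E'
from h import *
s=arm.read_state(); p=shot("wrist"); P,u,v=cloud(p)
a=.226; D=P-s["position"]; T=Ro.from_quat(s["ee_rot"]).as_matrix(); k=D@T  # tool coords
m=(np.hypot(k[:,0],k[:,1])<32)&(k[:,2]>-8)&(k[:,2]<30); q=k[m]
for z0,z1 in [(-8,-4),(-4,-1),(-1,2),(2,5),(5,12),(12,22)]:
    w=q[(q[:,2]>z0)&(q[:,2]<z1)]
    if len(w)>5: print(z0,len(w),"x",np.percentile(w[:,0],[2,50,98]).round(1),"y",np.percentile(w[:,1],[2,50,98]).round(1),np.median(w[:,2]).round(1))
save("k3",cv2.resize(p["frame"][200:420,170:390],(600,600)))
E
```

```text
t 13.35 pos [530.6  40.6 160.2] yaw 0.2265 tilt [-0.0007 -0.0001] F [-0.5 -0.6 -0.6] w 8.4 g 59.9 j6 1.42
tool shift units [ 0.     0.175 -0.   ]
-8 158 x [ 8.4 13.  17.7] y [-15.1  -0.6  14.1] -6.5
-4 53 x [15.2 17.3 17.8] y [-9.3 -0.6  4.3] -2.5
-1 756 x [ 5.2 12.7 18.8] y [-17.3  -0.6  16.5] 0.4
2 277 x [ 3.6 16.5 19.8] y [-18.5   0.4  17.6] 3.6
5 392 x [ 5.9 17.5 20.2] y [-18.7  -0.6  17.6] 8.2
12 357 x [ 6.3 18.2 20.5] y [-18.6  -0.6  18.1] 15.4
```

View pics/k3.png

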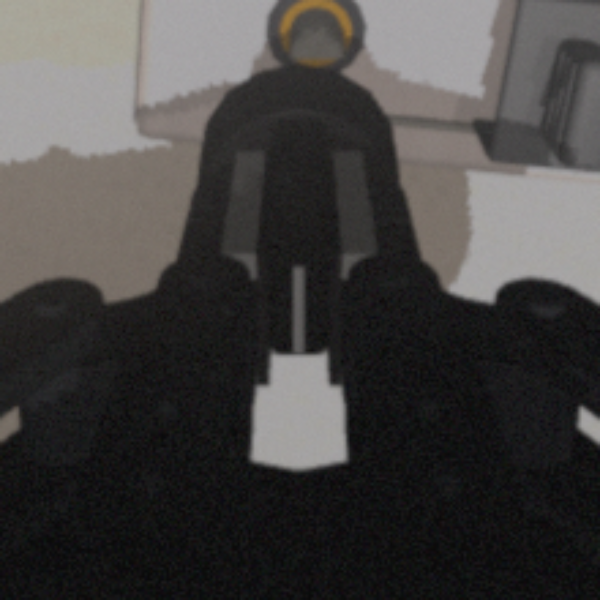

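Emit:
{"op": "apply_moves", "data": {
  "delta_rot": [
    [0,0,0],
    [0,0,0],
    [0,0,0],
    [0,0,0],
    [0,0,0],
    [0,0,0]
  ],
  "xyz": [
    [-0.01,0.195,0.8],
    [0,0,0.8],
    [0,0,0.6],
    [0,0,0.3],
    [0,0,0],
    [0,0,0]
  ],
  "hand": [1,1,1,1,1,1]
}}

```text
clock: 13.9
position: [532.0, 34.7, 98.1]
ee_rot: [0.994, 0.112, 0.0, 0.0]
contact_force: [0.2, -0.4, -0.3]
gripper_width: 8.8
grasp_force: 59.9
```

```bash
python3 go.py
```

```text
t 13.9 pos [532.   34.7  98.1] yaw 0.2247 tilt [ 0.     -0.0003] F [ 0.2 -0.4 -0.3] w 8.8 g 59.9 j6 1.43
tool shift units [-0.    -0.064 -0.   ]
```

Emit:
{"op": "apply_moves", "data": {
  "delta_rot": [
    [0,0,0],
    [0,0,0],
    [0,0,0],
    [0,0,0],
    [0,0,0],
    [0,0,0]
  ],
  "xyz": [
    [0,-0.045,0.1],
    [0,0,0.1],
    [0,0,0.1],
    [0,0,0.1],
    [0,0,0],
    [0,0,0]
  ],
  "hand": [1,1,1,1,1,1]
}}

```text
clock: 14.4
position: [531.5, 36.5, 87.7]
ee_rot: [0.994, 0.113, -0.0, 0.0]
contact_force: [0.4, -0.9, -1.0]
gripper_width: 9.1
grasp_force: 60.0
```

```bash
python3 go.py
```

```text
t 14.4 pos [531.5  36.5  87.7] yaw 0.2256 tilt [-0.0003 -0.0002] F [ 0.4 -0.9 -1. ] w 9.1 g 60.0 j6 1.42
tool shift units [0.003 0.009 0.   ]
```

Emit:
{"op": "apply_moves", "data": {
  "delta_rot": [
    [0,0,0],
    [0,0,0],
    [0,0,0],
    [0,0,0],
    [0,0,0]
  ],
  "xyz": [
    [0,0,0.12],
    [0,0,0.12],
    [0,0,0.12],
    [0,0,0],
    [0,0,0]
  ],
  "hand": [1,1,1,1,1]
}}

```text
clock: 14.82
position: [531.4, 36.5, 78.4]
ee_rot: [0.994, 0.112, -0.0, 0.0]
contact_force: [-0.2, -1.2, -1.0]
gripper_width: 8.9
grasp_force: 59.9
```

```bash
python3 go.py
```

```text
t 14.82 pos [531.4  36.5  78.4] yaw 0.2254 tilt [-0.0007 -0.0002] F [-0.2 -1.2 -1. ] w 8.9 g 59.9 j6 1.42
tool shift units [ 0.008  0.008 -0.   ]
```

Bottom at about 57.5 mm with no force: nearly seated. Now press.

Emit:
{"op": "apply_moves", "data": {
  "delta_rot": [
    [0,0,0],
    [0,0,0],
    [0,0,0],
    [0,0,0],
    [0,0,0]
  ],
  "xyz": [
    [0,0,0.1],
    [0,0,0.1],
    [0,0,0.06],
    [0,0,0],
    [0,0,0]
  ],
  "hand": [1,1,1,1,1]
}}

```text
clock: 15.23
position: [531.8, 36.5, 73.3]
ee_rot: [0.994, 0.113, 0.0, 0.0]
contact_force: [-1.2, -1.2, 7.0]
gripper_width: 8.4
grasp_force: 61.0
```

```bash
python3 go.py
```

```text
t 15.23 pos [531.8  36.5  73.3] yaw 0.226 tilt [ 0.0006 -0.0002] F [-1.2 -1.2  7. ] w 8.4 g 61.0 j6 1.42
tool shift units [-0.01   0.007 -0.   ]
```

Emit:
{"op": "apply_moves", "data": {
  "delta_rot": [
    [0,0,0],
    [0,0,0],
    [0,0,0],
    [0,0,0],
    [0,0,0]
  ],
  "xyz": [
    [0,0,0.08],
    [0,0,0.08],
    [0,0,0.06],
    [0,0,0],
    [0,0,0]
  ],
  "hand": [1,1,1,1,1]
}}

```text
clock: 15.65
position: [532.2, 36.5, 72.2]
ee_rot: [0.994, 0.114, 0.001, 0.001]
contact_force: [-11.9, 0.9, 32.5]
gripper_width: 9.0
grasp_force: 65.0
```

```bash
python3 go.py
```

```text
t 15.65 pos [532.2  36.5  72.2] yaw 0.228 tilt [ 0.0023 -0.001 ] F [-11.9   0.9  32.5] w 9.0 g 65.0 j6 1.42
tool shift units [-0.023  0.003 -0.   ]
```

Emit:
{"op": "apply_moves", "data": {
  "delta_rot": [
    [0,0,0],
    [0,0,0],
    [0,0,0],
    [0,0,0]
  ],
  "xyz": [
    [0,0,-0.06],
    [0,0,0],
    [0,0,0],
    [0,0,0]
  ],
  "hand": [1,1,1,1]
}}

```text
clock: 15.98
position: [532.0, 36.5, 72.4]
ee_rot: [0.994, 0.113, 0.001, 0.0]
contact_force: [-8.7, 0.5, 24.8]
gripper_width: 8.3
grasp_force: 63.5
```

```bash
python3 - <<'E'
from h import *
s=st(); p=shot("wrist"); P,u,v=cloud(p); T=Ro.from_quat(s["ee_rot"]).as_matrix(); k=(P-s["position"])@T
r=np.hypot(k[:,0],k[:,1])
w=P[(k[:,0]>10)&(k[:,0]<16)&(abs(k[:,1])<3.5)&(P[:,2]>60)]; print("bar top z",np.median(w[:,2]))
w=P[(r>13)&(r<19)&(k[:,0]>3)&(abs(k[:,1])>8)&(P[:,2]>62)&(P[:,2]<78)]; print("skirt top z",np.median(w[:,2]),len(w))
w=P[(r>26)&(r<40)&(k[:,0]>0)&(P[:,2]<60)]; print("panel z",np.median(w[:,2]))
m=(P[:,2]>92)&(P[:,2]<110)&(np.hypot(P[:,0]-540,P[:,1]+34)<30)
print("grip",cv2.minAreaRect(P[m][:,:2].astype(np.float32)))
save("k4",p["frame"])
E
```

```text
t 15.98 pos [532.   36.5  72.4] yaw 0.2272 tilt [ 0.002  -0.0006] F [-8.7  0.5 24.8] w 8.3 g 63.5 j6 1.42
bar top z 155.75030164353456
skirt top z 71.98118437317805 532
panel z 51.2346561281954
grip ((542.2744750976562, -32.43634033203125), (26.334266662597656, 13.383441925048828), 7.8672261238098145)
```

View pics/k4.png

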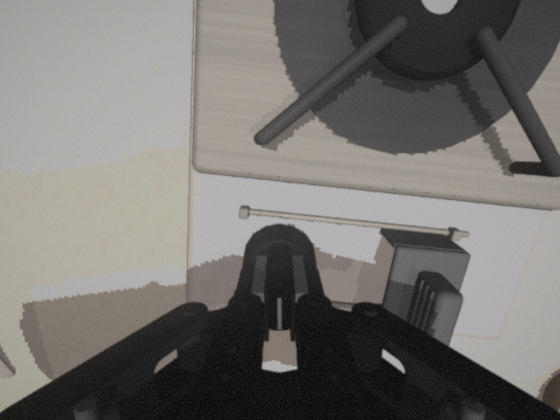

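The skirt top sits about 21 mm over the panel, so the knob is fully pressed, and the shutter is at its end stop (hood at column 425, knob at column 280).

```bash
python3 -c "
from h import *
print(arm.job_done())"
```

```text
the job is handed in; nothing more can be done
None
```

The job is handed in: the shutter is at its end stop, and the knob is turned to match the flat, fully on the shaft and held pressed against the bottom stop with about 25 N; nothing else was touched.

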